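Fetch the yellow drill side handle from behind two others

ROBOT

A 7-joint arm with a two-finger parallel gripper is mounted at the origin on the work surface. World frame = base frame: x ahead of the robot, y to its left, z up, the work surface at z = 0. Lengths are in m, angles in rad, forces in N, time in s.
With the tool pointing down it reaches from about 0.425 to 0.925 m from the base axis. Payload 6.8 kg.
Tool frame: the origin (TCP) lies on the front face of the gripper's body, between the roots of the fingers; the fingertips stand 80 mm ahead of it and the grasp point (between the pads) lies 61 mm ahead of it; z points along the fingers, y is the line along which they close (so a half turn about z gives the same grasp; the last joint's range is limited). The gripper opens to 88 mm and grips with 3 to 60 N. Pads are 20 mm wide; open, the fingers measure 115 mm over their backs; the gripper's body (75 mm by 178 mm) begins 61 mm behind the grasp point.
Start: joints at [1.011, 0.477, 0.022, 1.555, -0.011, 1.109, -0.083], TCP at [0.295, -0.607, 0.303] pointing down, gripper open.
Joint ranges: [-2.96, 2.96], [-0.34, 2.1], [-1.41, 1.46], [0.24, 2.44], [-1.37, 4.51], [0.17, 1.92], [-2.96, 2.96]. Speed limits (rad/s): [2.39, 2.39, 3.14, 3.14, 3.14, 3.14, 3.14].

INTERFACE

Orientations are given as a unit quaternion [w, x, y, z].
In Python, from bench import manip gives the robot as it stands. The module is installed in compiled form; this text tells all that it offers.
- The arm moves only by the tool send_rows, never from a script. Its argument "moves" is a list of rows, each a list of 7 numbers: the shift along the tool's x, y, z in m, then the turn, a rotation vector about the tool's x, y, z in rad, then the opening, from 0 (shut) to 1 (fully open). A call has 1 to 20 rows; each row is the pose to reach, as a shift and turn from the pose commanded when the call began, along the tool's axes at that moment; what a row does not reach only later rows make up. A row lasts 1/12 s, in which the tool goes at most 41.7 mm and 7.16 degrees, less where a joint would pass 70% of its speed; a pose out of reach is approached as far as the arm can. A call with a gripper value outside its range is refused whole. The fingers move at their own pace and stop on an object; the grip force is fixed at half the most. Time passes only in rows, so rows that repeat a pose let the fingers close. It gives the time, the measured TCP pose, the force, the opening and the grip force at its end, in the units of the state.
- manip.read_state(): the state, without advancing time (a new reading comes with each control period).
- manip.read_camera(name): name is "side" or "top" or "wrist"; returns a dict with "color" (384x512x3 uint8, blue, green, red), "vertical_fov" (degrees; the focal length in pixels is half the picture's height over the tangent of half this angle, whatever the lens; pixels are square), "cx", "cy" (the principal point, pixels), "origin" and "rotation" of the camera in the world. Camera axes: x right, y down, z forward; pixel columns grow to the right and rows downward; lengths in m; the calibration is good to about 2 mm. A picture is of the moment at which its call begins. There is no depth.
- manip.finish_job(): hands the job in; it is judged then, once.
The state is a dict: "time": time; "joint_pos": joint angles; "qd": joint speeds; "joint_efforts": joint torques, N m; "eef_pos": TCP position; "ee_rot": TCP orientation; "wrist_force": force on the tool from outside, world axes, zero at the start; "moment": the same for the moment, N m; "gripper_width": finger opening in m; "gripper_force": force on a finger pad.
Only numpy, scipy, OpenCV 4.12 (cv2) and the standard library are available. Lean on these libraries where they do the work, as an engineer would, in place of code of your own. Each camera call takes 0.05 s, during which the arm holds its last target. There are 200 camera calls.

TASK

The yellow drill side handle hangs behind the red and the blue one on the crowded grey hook. Move the red and the blue handle, one at a time, onto the spare green hook: slide the first back along the bar until you feel the orange sprung stop give a little and keep that gentle press for a moment, then do the same with the second against the first, never ramming the stop to its end, and leave both hanging there. Then take the yellow handle off its hook, lower it by hand, grip end first, into the empty bay of the tool caddy and let go; leave the other things on the bench alone and drop nothing.

Things in the scene. Friction and masses are not known exactly. Their poses are not given: they have to be found in the camera images.
- full_hook: Crowded grey hook: base plate 110 x 100 x 12 mm, post 22 x 30 mm on its centre, top 203 mm over the bench, and a round level bar pointing along the body's +x, away from the robot (turned up to 0.25 rad). Yellow hangs rearmost (ring centre 38 mm from the post's axis), red and blue before it in either order, at about 66 and 94 mm. Fixed. Origin: centre of the base's underside, z up.
- spare_hook: Spare green hook, same build as the grey one, empty but for the orange plate of its stop round the bar near the post. Fixed. Origin: centre of the base's underside; x along the bar towards its free end, z up.
- full_bend (a point): On the crowded hook's bar axis, 140 mm from the post's axis and 191.5 mm over the bench. Bar 18 mm thick. Here it turns up at 45 degrees, ending at 152 mm (161 mm over the round end) in a lip 12 mm higher than the bar's top. A hung ring's centre is 13.5 mm under the bar's axis, 178 mm over the bench; to pass the lip, lift it 13 to 26 mm from there. Axes as the hook's.
- spare_bend (a point): The same point of the spare hook's bar: all sizes as for full_bend. Both bars are a little springy up and down: 5 N bends one by 1 mm at 100 mm from the post; over 30 N from a handle counts as forcing it.
- spare_stop: Bracket of the sprung stop; origin and axes are the spare hook's. It carries an orange plate across the bar, 58 mm wide, 52 high, 5 thick. Its front (+x) face rests 20 to 56 mm from the post's axis: differs each time, NOT measured by this pose. Pushed to the post it gives 1.5 N per mm, with a hard end after 10 mm. 2 to 16 N from a handle, kept 0.2 s, seats it; more is ramming.
- yellow_handle: Yellow drill side handle, the one wanted. Black clamp ring: outside 60 mm, hole 45, 26 thick along x. Origin: ring centre; z up through the lug, x along the ring's axis (as the hook's x when hung). Below hangs a yellow grip, 24 mm thick, to 110 mm under the origin. 0.15 to 0.3 kg.
- yellow_lug (a point): The place to pinch the yellow handle, fingers closing along its y: middle of the lug's pinch zone, 55 mm over the ring's centre. The yellow lug is 20 mm wide (y), 20 mm along x, from 28 to 70 mm over the ring's centre.
- red_handle: Red drill side handle: as the yellow one in shape, size and axes, with red grip and lug.
- blue_handle: Blue drill side handle: as the yellow one in shape, size and axes, with blue grip and lug.
- caddy: Grey open tool caddy, 72 mm (x) by 139 mm (y), 85 mm high, walls 5 mm, turned up to 0.25 rad, with a divider across the middle of y. The +y bay holds three screwdrivers up to 120 mm high; the -y bay is empty. Fixed. Origin: centre of its underside.
- empty_bay (a point): Centre of the empty bay's floor, 5 mm above the bench; the bay is 62 mm (x) by 62 mm (y) and 80 mm deep.
- tape_roll: Loose blue tape roll lying flat, 70 mm across, 24 mm high. Leave alone. Origin: centre of its underside.
- bit_case: Loose red bit case, 90 x 130 mm, 32 mm high. Leave alone. Origin: centre of its underside.
- offcut: Loose wood offcut, 60 x 150 mm, 25 mm high. Leave alone. Origin: centre of its underside.
Mind the look-alikes: they are no part of the job. What is shaped like the red_handle but pink or turquoise is not meant.

How it is judged:
By the outcome, as a careful person would: the job done as asked, in the order asked, and still so for the second after the job is handed in, with the robot touching nothing.
It also fails if it takes over 72 s, if anything falls off the work surface, if the arm or the gripper's body presses on something with over 40 N, if the wrist force passes 120 N, or if a joint passes its speed limit or range.

## Working session

There is one attempt and no reset: what is moved stays moved. The work goes in short steps, Python scripts to look and compute and a tool call to move; the robot and the scene stay as the last step left them, time stands still between calls to the robot, and variables do not carry over. Pictures are saved under pics/ and viewed, at most 10 in all, crops included, and the job is handed in when it is done.

Besides the shell and the picture viewer there is one more tool, called after ">>>" as name([rows], argument=value, ...), one row to a line, values as JSON. send_rows: Moves the arm, as the interface text tells. Its arguments: {"type":"object","properties":{"moves":{"type":"array"}},"required":["moves"]}

```bash
mkdir -p pics; cat > h.py <<'E'
import numpy as np, cv2
from bench import manip
def cam(n):
    c=manip.read_camera(n); return c
def f(c): return c["color"].shape[0]/2/np.tan(np.radians(c["vertical_fov"])/2)
def ray(c,u,v):
    d=np.array([(u-c["cx"])/f(c),(v-c["cy"])/f(c),1.]); return np.array(c["origin"]),np.array(c["rotation"])@d
def onz(c,u,v,z):
    o,d=ray(c,u,v); return o+d*(z-o[2])/d[2]
def proj(c,p):
    q=np.array(c["rotation"]).T@(np.array(p)-c["origin"]); return q[:2]/q[2]*f(c)+[c["cx"],c["cy"]]
E
python3 - <<'E'
from h import *
for n in("side","top","wrist"):
    c=cam(n);cv2.imwrite(f"pics/{n}0.png",c["color"]);print(n,c["vertical_fov"],c["cx"],c["cy"],np.round(c["origin"],4),np.round(c["rotation"],3).tolist())
    np.savez(f"{n}0.npz",**c)
s=manip.read_state();print({k:np.round(v,3).tolist() for k,v in s.items()})
E
```

```text
side 56.91815829291304 259.529956006878 194.2495418548643 [0.1787 0.5961 0.6902] [0.142, -0.268, 0.857, -0.416]
top 47.18529070697228 260.705625953479 190.3202833082542 [0.3422 0.0415 1.4727] [-0.069, 0.707, -0.701, 0.062]
wrist 67.95879191182371 252.74386551193908 190.77780738488613 [ 0.3706 -0.5712  0.3831] [0.13, 0.838, -0.524, -0.082]
{'time': 0.15, 'joint_pos': [1.011, 0.478, 0.022, 1.556, -0.011, 1.109, -0.083], 'qd': [0.001, 0.0, -0.002, -0.005, 0.001, 0.001, -0.0], 'joint_efforts': [0.002, -58.329, 1.536, -27.288, -0.054, 0.015, 0.0], 'eef_pos': [0.295, -0.607, 0.302], 'ee_rot': [-0.001, 0.975, 0.224, -0.0], 'wrist_force': [-0.329, 0.422, 0.124], 'moment': [0.012, -0.005, 0.022], 'gripper_force': 0.0, 'gripper_width': 0.088}
```

View pics/side0.png

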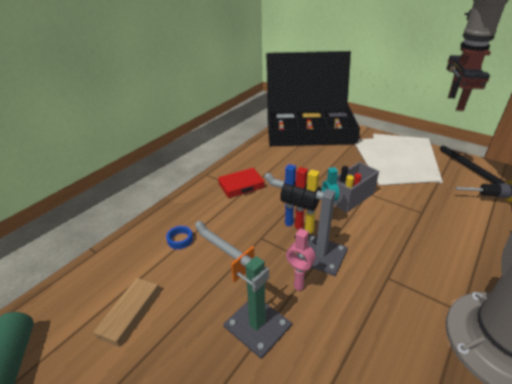

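View pics/top0.png

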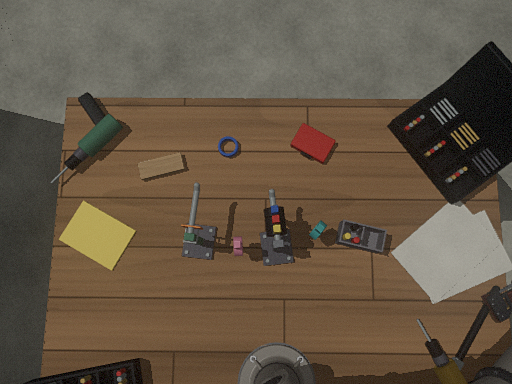

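The side view shows green hook (255,300), grey hook (325,225) with blue, red and yellow in order from the free end, pink and turquoise decoys beside it. The top view shows the grey bar tip at (271,190), the green bar tip at (196,185) and the caddy at (363,237) with its right bay empty.

```bash
python3 - <<'E'
s=open('h.py').read()
s=s.replace('c=manip.read_camera(n); return c','c=dict(manip.read_camera(n)); q=np.array(c["rotation"]); c["rotation"]=R.from_quat(q[[1,2,3,0]]).as_matrix(); return c')
s=s.replace('import manip\n','import manip\nfrom scipy.spatial.transform import Rotation as R\n')
open('h.py','w').write(s)
E
cat >> h.py <<'E'
def tri(a,b):
    # rays (o,d) midpoint
    A=[];y=[]
    M=np.zeros((3,3));v=np.zeros(3);
    for o,d in(a,b):
        d=d/np.linalg.norm(d);P=np.eye(3)-np.outer(d,d);M+=P;v+=P@o
    p=np.linalg.solve(M,v);return p,[np.linalg.norm(np.cross(p-o,d/np.linalg.norm(d))) for o,d in(a,b)]
def mask(img,col):
    h=cv2.cvtColor(img,cv2.COLOR_BGR2HSV).astype(int);H,S,V=h[...,0],h[...,1],h[...,2]
    rng=dict(yellow=(22,32,150,110),red=(0,6,170,90),blue=(108,125,150,60),green=(60,85,90,30),orange=(7,16,170,90),pink=(160,178,60,90))[col]
    m=(H>=rng[0])&(H<=rng[1])&(S>=rng[2])&(V>=rng[3])
    if col=="red": m|=(H>=177)&(S>=170)&(V>=90)
    return m.astype(np.uint8)
def blobs(img,col,a=8):
    n,l,s,c=cv2.connectedComponentsWithStats(mask(img,col));return [(s[i].tolist(),np.round(c[i],1).tolist()) for i in range(1,n) if s[i][4]>=a]
E
python3 - <<'E'
from h import *
for n in("side","top"):
    c=cam(n);print(n,np.round(c["rotation"][:,2],2))
    for col in("yellow","red","blue","green","orange"):print(col,blobs(c["color"],col))
    if n=="top":
        cv2.imwrite("pics/topc.png",cv2.resize(c["color"][170:280,160:400],None,fx=3.3,fy=3.3,interpolation=cv2.INTER_CUBIC))
        for q in[(271,190),(277,245)]:print(onz(c,*q,0.2))
    else: cv2.imwrite("pics/sidec.png",cv2.resize(c["color"][150:360,180:400],None,fx=2.8,fy=2.8,interpolation=cv2.INTER_CUBIC))
E
```

```text
side [ 0.47 -0.64 -0.61]
yellow [([307, 170, 12, 21, 205], [312.4, 179.8]), ([346, 175, 8, 12, 73], [349.1, 180.2]), ([305, 214, 9, 19, 135], [309.4, 222.7])]
red [([296, 167, 11, 21, 181], [301.0, 176.8]), ([218, 168, 46, 30, 838], [240.2, 181.5]), ([354, 174, 7, 10, 47], [356.7, 178.1]), ([295, 212, 9, 15, 106], [298.7, 218.8])]
blue [([286, 165, 9, 20, 148], [289.7, 174.6]), ([286, 209, 7, 16, 93], [288.7, 216.7]), ([167, 227, 25, 21, 276], [179.1, 237.0])]
green [([247, 258, 16, 21, 209], [253.8, 267.0]), ([249, 286, 15, 43, 443], [255.6, 307.6]), ([0, 313, 32, 71, 1434], [11.2, 342.9])]
orange [([306, 173, 1, 10, 10], [306.0, 177.5]), ([353, 176, 2, 9, 9], [353.6, 180.0]), ([244, 246, 10, 11, 68], [249.8, 251.2]), ([231, 256, 14, 26, 175], [236.3, 268.5])]
top [ 0.18  0.01 -0.98]
yellow []
red [([416, 118, 4, 4, 12], [417.7, 119.2]), ([291, 124, 44, 38, 879], [312.8, 142.3]), ([404, 126, 5, 4, 14], [406.4, 127.4]), ([441, 141, 5, 4, 14], [443.0, 142.4]), ([430, 149, 4, 4, 13], [431.6, 150.6]), ([455, 173, 5, 4, 14], [457.0, 174.1]), ([272, 215, 8, 8, 43], [275.2, 218.1]), ([352, 237, 8, 6, 28], [355.8, 239.5]), ([117, 371, 4, 5, 13], [118.6, 373.2])]
blue [([219, 137, 12, 15, 30], [222.4, 141.7]), ([221, 138, 17, 18, 43], [231.4, 148.7]), ([271, 206, 7, 7, 34], [274.0, 208.5])]
green []
orange []
[0.5815498  0.02419593 0.2       ]
[0.42065709 0.00614939 0.2       ]
```

View pics/topc.png

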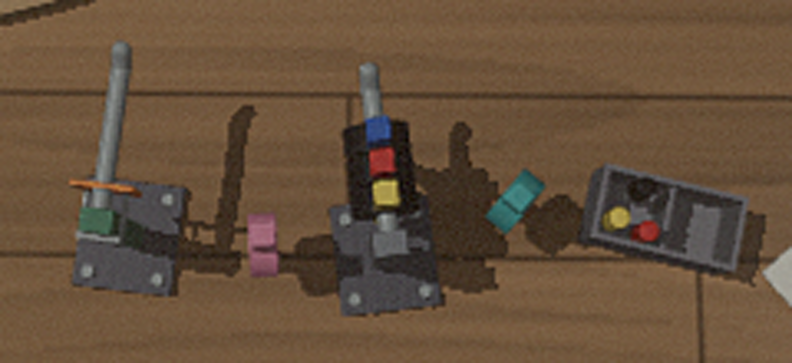

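View pics/sidec.png

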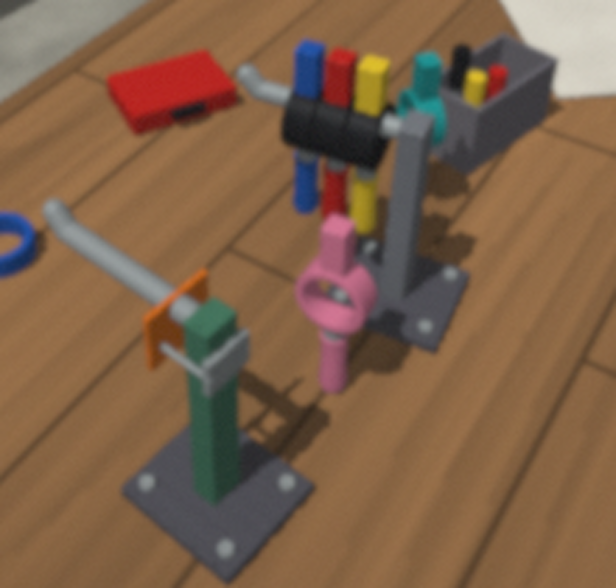

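Crops: in the top crop blue, red and yellow lugs sit at (378,130), (382,160), (386,192), with the spare bar from (105,180) to (121,50) and the orange plate at (105,186). The side crop confirms blue is foremost, and the pink and turquoise ones stand apart.

```bash
python3 - <<'E'
from h import *
t=cam("top");s=cam("side");np.set_printoptions(precision=4,suppress=True)
hs=cv2.cvtColor(t["color"],cv2.COLOR_BGR2HSV).astype(int)
sd=s["color"]
def cen(m,x0,x1,y0,y1):
    k=np.zeros_like(m);k[y0:y1,x0:x1]=1;ys,xs=np.nonzero(m*k);return xs.mean(),ys.mean(),len(xs)
H,S,V=hs[...,0],hs[...,1],hs[...,2]
roi=dict(blue=(264,284,200,214,(108,125)),red=(264,284,213,224,(-1,6)),yellow=(264,284,222,236,(22,32)))
side=dict(blue=(289.7,174.6),red=(301,176.8),yellow=(312,179.8))
for k,(a,b,c,d,hr) in roi.items():
    m=((S>120)&(V>60)&((H>=hr[0])&(H<=hr[1])|((k=="red")&(H>176)))).astype(np.uint8)
    u,v,n=cen(m,a,b,c,d);p=onz(t,u,v,.248)
    print(k,u,v,n,"top",p,"tri",tri(ray(t,u,v),ray(s,*side[k])))
    print("   side pred of lug mid z.233",proj(s,p-[0,0,.021]),side[k])
# bars: low-saturation gray
g=((S<45)&(V>80)).astype(np.uint8)
for nm,(x0,x1,y0,y1) in dict(spare=(186,204,180,226),full=(262,282,186,204)).items():
    pts=[]
    for y in range(y0,y1):
        xs=np.nonzero(g[y,x0:x1])[0]+x0
        if len(xs): pts.append((xs.mean(),y,len(xs)));
    print(nm,[(round(float(a),1),b,n) for a,b,n in pts])
    P=np.array([onz(t,a,b,.1915)[:2] for a,b,n in pts if 3<=n<=8]);
    w=np.polyfit(P[:,0],P[:,1],1);print("y=",w,"yaw",np.arctan(w[0]),"x range",P[:,0].min(),P[:,0].max())
w=cam("wrist");st=manip.read_state();print(w["rotation"],w["origin"],st["eef_pos"])
# orange top
m=((H>=6)&(H<=17)&(S>150)).astype(np.uint8)[215:240,170:210];ys,xs=np.nonzero(m);print("orange",list(zip(xs+170,ys+215)))
E
```

```text
blue 274.0 208.70833333333334 48 top [0.5191 0.0162 0.248 ] tri (array([0.52  , 0.0146, 0.2251]), [np.float64(0.0026332576521611215), np.float64(0.002633257652160945)])
   side pred of lug mid z.233 [288.5702 174.1506] (289.7, 174.6)
red 275.3968253968254 218.20634920634922 63 top [0.4923 0.0121 0.248 ] tri (array([0.4924, 0.0106, 0.2273]), [np.float64(0.0025567020725671824), np.float64(0.002556702072567223)])
   side pred of lug mid z.233 [299.6095 177.0436] (301, 176.8)
yellow 276.5 228.0 66 top [0.4648 0.009  0.248 ] tri (array([0.4651, 0.0077, 0.2279]), [np.float64(0.001865320799576369), np.float64(0.0018653207995762775)])
   side pred of lug mid z.233 [310.9858 180.2822] (312, 179.8)
spare [(196.0, 183, 3), (196.0, 184, 5), (196.0, 185, 5), (195.5, 186, 4), (195.5, 187, 4), (195.5, 188, 4), (195.5, 189, 4), (195.5, 190, 4), (195.5, 191, 6), (195.0, 192, 5), (195.0, 193, 5), (195.0, 194, 5), (195.0, 195, 5), (195.0, 196, 5), (194.5, 197, 4), (194.0, 198, 5), (194.0, 199, 5), (194.0, 200, 5), (194.0, 201, 5), (194.0, 202, 5), (194.0, 203, 5), (194.0, 204, 5), (193.0, 205, 5), (193
[... 1532 characters left out ...]
.int64(191), np.int64(226)), (np.int64(192), np.int64(226)), (np.int64(193), np.int64(226)), (np.int64(194), np.int64(226)), (np.int64(195), np.int64(226)), (np.int64(196), np.int64(226)), (np.int64(197), np.int64(226)), (np.int64(198), np.int64(226)), (np.int64(184), np.int64(227)), (np.int64(187), np.int64(227)), (np.int64(194), np.int64(227)), (np.int64(195), np.int64(227)), (np.int64(196), np.int64(227)), (np.int64(197), np.int64(227)), (np.int64(198), np.int64(227)), (np.int64(199), np.int64(227)), (np.int64(200), np.int64(227)), (np.int64(195), np.int64(228)), (np.int64(196), np.int64(228)), (np.int64(200), np.int64(228)), (np.int64(201), np.int64(228)), (np.int64(202), np.int64(228))]
```

```bash
cat >> h.py <<'E'
np.set_printoptions(precision=4,suppress=True)
def pose():
    s=manip.read_state();q=np.array(s["ee_rot"]);return np.array(s["eef_pos"]),R.from_quat(q[[1,2,3,0]]),s
def to(x,y,z,yaw):
    p,r,s=pose();T=R.from_matrix(np.array([[np.cos(yaw),np.sin(yaw),0],[np.sin(yaw),-np.cos(yaw),0],[0,0,-1]]))
    print("to",x,y,z,yaw,"shift",np.round(r.inv().apply(np.array([x,y,z])-p),4),"turn",np.round((r.inv()*T).as_rotvec(),4))
def st():
    p,r,s=pose();m=r.as_matrix();print("t",round(s["time"],2),"p",p,"yaw",np.arctan2(m[1,0],m[0,0]).round(4),"F",np.array(s["wrist_force"]),"w",round(s["gripper_width"],4),"gf",s["gripper_force"])
E
python3 -c "
from h import *
st();to(.519,.016,.40,.12)"
```

```text
t 0.4 p [ 0.2947 -0.6072  0.3025] yaw 0.4518 F [-0.2525  0.2549  0.494 ] w 0.0879 gf 0.0
to 0.519 0.016 0.4 0.12 shift [ 0.4739 -0.4628 -0.0974] turn [-0.0003  0.0001  0.3318]
```

>>> send_rows([
  [0.0,0.0,-0.09,0,0,0,0.6],
  [0.03,-0.03,-0.097,0,0,0.03,0.6],
  [0.06,-0.06,-0.097,0,0,0.05,0.6],
  [0.09,-0.09,-0.097,0,0,0.07,0.6],
  [0.12,-0.12,-0.097,0,0,0.09,0.6],
  [0.15,-0.15,-0.097,0,0,0.11,0.6],
  [0.18,-0.18,-0.097,0,0,0.13,0.6],
  [0.21,-0.21,-0.097,0,0,0.15,0.6],
  [0.24,-0.24,-0.097,0,0,0.17,0.6],
  [0.27,-0.27,-0.097,0,0,0.19,0.6],
  [0.3,-0.3,-0.097,0,0,0.21,0.6],
  [0.33,-0.33,-0.097,0,0,0.23,0.6],
  [0.36,-0.36,-0.097,0,0,0.26,0.6],
  [0.39,-0.39,-0.097,0,0,0.28,0.6],
  [0.42,-0.42,-0.097,0,0,0.3,0.6],
  [0.45,-0.45,-0.097,0,0,0.32,0.6],
  [0.474,-0.463,-0.097,0,0,0.332,0.6],
  [0.474,-0.463,-0.097,0,0,0.332,0.6],
  [0.474,-0.463,-0.097,0,0,0.332,0.6],
  [0.474,-0.463,-0.097,0,0,0.332,0.6],
])

```text
time: 2.07
eef_pos: [0.519, 0.0167, 0.3995]
ee_rot: [0.0, 0.998, 0.061, -0.0]
wrist_force: [-0.3, -0.1, -0.6]
gripper_width: 0.0527
gripper_force: 0.0
```

```bash
python3 - <<'E'
from h import *
st();c=cam("wrist");cv2.imwrite("pics/w1.png",c["color"])
for k in("blue","red","yellow"):
    for b in blobs(c["color"],k,150):print(k,b,onz(c,*b[1],.248))
to(.519,.016,.40,.12)
E
```

```text
t 2.07 p [0.519  0.0167 0.3995] yaw 0.1217 F [-0.3081 -0.0875 -0.5616] w 0.0527 gf 0.0
red ([346, 0, 75, 41, 1706], [384.0, 14.7]) [ 0.6723 -0.0605  0.248 ]
red ([247, 214, 21, 27, 450], [257.1, 229.4]) [0.4938 0.0086 0.248 ]
red ([409, 219, 21, 23, 197], [420.3, 233.5]) [ 0.5076 -0.138   0.248 ]
yellow ([391, 212, 24, 23, 303], [403.1, 224.0]) [ 0.5148 -0.1199  0.248 ]
yellow ([246, 242, 22, 26, 536], [256.8, 254.3]) [0.4688 0.0057 0.248 ]
to 0.519 0.016 0.4 0.12 shift [ 0.0003 -0.0007 -0.0005] turn [ 0.0006  0.0006 -0.0007]
```

View pics/w1.png

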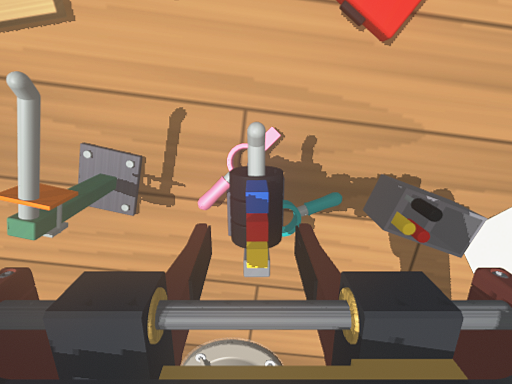

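The wrist view shows blue (257,188), red (257,228), yellow (257,254) lugs under the gripper and the spare bar at the left. The pink and turquoise ones at (240,160) and (310,210) look as if they lie flat, so I check whether they moved.

```bash
python3 - <<'E'
from h import *
s=cam("side");t=cam("top");w=cam("wrist")
for n,c in(("side",s),("top",t),("wrist",w)):
    print(n,"pink",blobs(c["color"],"pink",15))
    if n!="wrist":
        a=np.load(n+"0.npz")["color"];print(" then",blobs(a,"pink",15))
print(onz(w,240,155,0),onz(t,238,245,.0),onz(t,238,245,.15))
hs=cv2.cvtColor(w["color"],cv2.COLOR_BGR2HSV);print(hs[185:195,257],w["color"].shape)
b=cv2.hconcat([s["color"][120:300,200:400],t["color"][160:340,180:380]]);cv2.imwrite("pics/chk.png",cv2.resize(b,None,fx=2,fy=2))
E
```

```text
side pink [([277, 225, 31, 49, 654], [291.3, 247.4])]
 then [([286, 227, 30, 63, 926], [300.7, 256.9])]
top pink [([260, 216, 6, 14, 35], [261.8, 223.0]), ([247, 231, 16, 18, 118], [253.8, 239.5])]
 then [([233, 237, 10, 19, 148], [237.4, 245.8])]
wrist pink [([262, 128, 17, 24, 39], [270.5, 140.8]), ([226, 146, 19, 24, 71], [232.5, 156.5]), ([196, 176, 32, 34, 333], [211.2, 194.0]), ([244, 212, 20, 1, 20], [253.5, 212.0])]
[0.5117 0.0336 0.    ] [0.4319 0.1305 0.    ] [0.4227 0.1214 0.15  ]
[[115 118 132]
 [116 120 132]
 [115 121 131]
 [115 123 131]
 [116 120 130]
 [118 103 111]
 [111 166 219]
 [110 167 230]
 [110 167 226]
 [110 168 229]] (384, 512, 3)
```

View pics/chk.png

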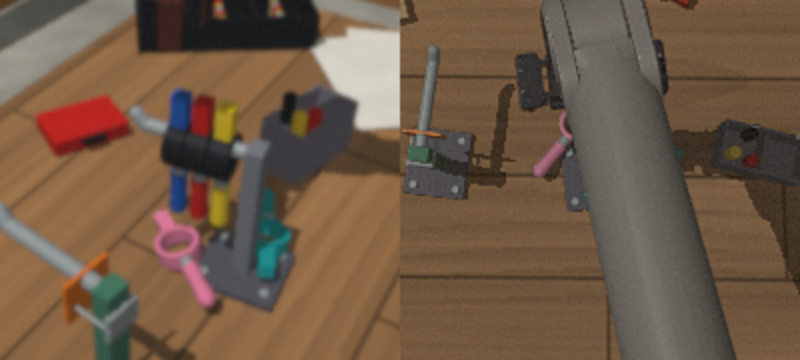

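The pink and turquoise stands have toppled on their own (no contact force, I was never near them): pink now lies at (180,245) in the left crop. They're not part of the job, so I carry on with blue.

```bash
python3 -c "
from h import *
st();to(.520,.0142,.294,.12)"
```

```text
t 2.27 p [0.5187 0.0144 0.3997] yaw 0.1169 F [-0.6319 -0.2799  0.1993] w 0.0528 gf 0.0
to 0.52 0.0142 0.294 0.12 shift [0.0013 0.0003 0.1057] turn [ 0.0007  0.0002 -0.0031]
```

>>> send_rows([
  [0.001,0,0.03,0,0,-0.003,0.6],
  [0.001,0,0.06,0,0,-0.003,0.6],
  [0.001,0,0.085,0,0,-0.003,0.6],
  [0.001,0,0.1,0,0,-0.003,0.6],
  [0.001,0,0.1057,0,0,-0.003,0.6],
  [0.001,0,0.1057,0,0,-0.003,0.6],
  [0.001,0,0.1057,0,0,-0.003,0.6],
  [0.001,0,0.1057,0,0,-0.003,0],
  [0.001,0,0.1057,0,0,-0.003,0],
  [0.001,0,0.1057,0,0,-0.003,0],
  [0.001,0,0.1057,0,0,-0.003,0],
  [0.001,0,0.1057,0,0,-0.003,0],
  [0.001,0,0.1057,0,0,-0.003,0],
  [0.001,0,0.1057,0,0,-0.003,0],
])

```text
time: 3.43
eef_pos: [0.5203, 0.016, 0.2942]
ee_rot: [0.0, 0.998, 0.061, 0.0]
wrist_force: [0.5, -1.5, 1.9]
gripper_width: 0.0198
gripper_force: 30.0
```

```bash
python3 -c "
from h import *
st();c=cam('wrist');cv2.imwrite('pics/w2.png',c['color']);to(.520,.0142,.294,.12)"
```

```text
t 3.43 p [0.5203 0.016  0.2942] yaw 0.1226 F [ 0.5478 -1.5057  1.9183] w 0.0198 gf 29.996586441993713
to 0.52 0.0142 0.294 0.12 shift [-0.0005  0.0017  0.0002] turn [ 0.0005 -0.0006  0.0024]
```

View pics/w2.png

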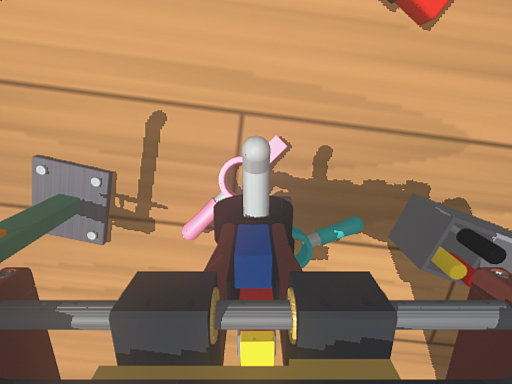

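Blue lug is held squarely between the pads (255,255), opening 19.8 mm. Lift and slide off past the lip.

>>> send_rows([
  [0,0,-0.007,0,0,0,0],
  [0,0,-0.014,0,0,0,0],
  [0,0,-0.02,0,0,0,0],
  [0,0,-0.02,0,0,0,0],
  [0.01,0,-0.02,0,0,0,0],
  [0.02,0,-0.02,0,0,0,0],
  [0.03,0,-0.02,0,0,0,0],
  [0.04,0,-0.02,0,0,0,0],
  [0.04,0,-0.02,0,0,0,0],
])

```text
time: 4.23
eef_pos: [0.5619, 0.0217, 0.3135]
ee_rot: [-0.0, 0.998, 0.061, 0.0]
wrist_force: [0.8, -0.2, -3.1]
gripper_width: 0.0194
gripper_force: 30.0
```

```bash
python3 -c "
from h import *
st();to(.62,.027,.314,.12)"
```

```text
t 4.23 p [0.5619 0.0217 0.3135] yaw 0.1229 F [ 0.7546 -0.1699 -3.119 ] w 0.0194 gf 29.995491206645966
to 0.62 0.027 0.314 0.12 shift [ 0.0583  0.0018 -0.0004] turn [-0.0009 -0.0009  0.0029]
```

>>> send_rows([
  [0.01,0,0,0,0,0,0],
  [0.02,0,0,0,0,0,0],
  [0.03,0,0,0,0,0,0],
  [0.045,0,0,0,0,0,0],
  [0.06,0,0,0,0,0,0],
  [0.065,0,0,0,0,0,0],
  [0.065,0,0,0,0,0,0],
])

```text
time: 4.82
eef_pos: [0.6254, 0.0295, 0.3136]
ee_rot: [-0.0, 0.998, 0.061, 0.0]
wrist_force: [-1.3, -0.3, -2.0]
gripper_width: 0.0199
gripper_force: 30.0
```

```bash
python3 -c "
from h import *
st();x=.446+.195;to(x,.2947-.0785*x,.315,-.078)
c=cam('wrist');cv2.imwrite('pics/w3.png',c['color'])"
```

```text
t 4.82 p [0.6254 0.0295 0.3136] yaw 0.1229 F [-1.3312 -0.282  -1.9678] w 0.0199 gf 29.99549299478531
to 0.641 0.24438150000000003 0.315 -0.078 shift [ 0.0418 -0.2114 -0.0013] turn [-0.0005 -0.0001  0.2009]
```

>>> send_rows([
  [0.02,-0.01,-0.001,0,0,0.02,0],
  [0.03,-0.035,-0.001,0,0,0.04,0],
  [0.042,-0.065,-0.001,0,0,0.07,0],
  [0.042,-0.095,-0.001,0,0,0.1,0],
  [0.042,-0.125,-0.001,0,0,0.13,0],
  [0.042,-0.155,-0.001,0,0,0.16,0],
  [0.042,-0.185,-0.001,0,0,0.19,0],
  [0.042,-0.205,-0.001,0,0,0.201,0],
  [0.042,-0.211,-0.001,0,0,0.201,0],
  [0.042,-0.211,-0.001,0,0,0.201,0],
  [0.042,-0.211,-0.001,0,0,0.201,0],
])

```text
time: 5.78
eef_pos: [0.6401, 0.2423, 0.3149]
ee_rot: [0.001, 0.999, -0.039, -0.0]
wrist_force: [0.1, -0.3, -3.2]
gripper_width: 0.0199
gripper_force: 30.0
```

```bash
python3 - <<'E'
from h import *
st();x=.446+.195;to(x,.2947-.0785*x,.315,-.078)
c=cam('wrist');cv2.imwrite('pics/w4.png',c['color']);np.savez('w4.npz',**c)
t=cam('top');cv2.imwrite('pics/t4.png',t['color'])
s=cam('side');cv2.imwrite('pics/s4.png',cv2.resize(s['color'][130:330,150:350],None,fx=3,fy=3))
E
```

```text
t 5.78 p [0.6401 0.2423 0.3149] yaw -0.0785 F [ 0.0743 -0.2686 -3.1882] w 0.0199 gf 29.997480511665344
to 0.641 0.24438150000000003 0.315 -0.078 shift [ 0.0007 -0.0021 -0.0002] turn [ 0.0015 -0.     -0.0005]
```

View pics/s4.png

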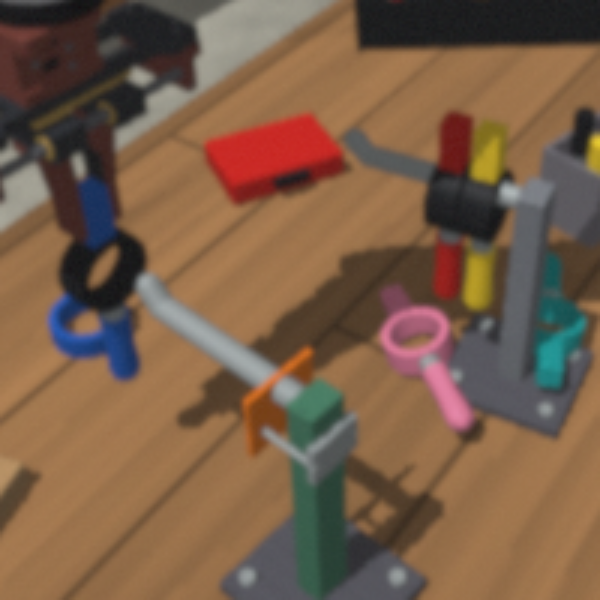

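The side crop shows blue held at (105,265), ring open towards the spare bar tip (148,285); red and yellow hang undisturbed on the grey hook.

```bash
python3 - <<'E'
from h import *
c=cam("side");img=c["color"]
x0=.446
for d in(60,80,100,120,135,156):
    x=x0+d/1000*.997;z=.1915 if d<140 else .2065
    p=np.array([x,.2947-.0785*x,z]);u,v=proj(c,p)
    # bar section perpendicular profile: gray
    col=[(int(v0),) for v0 in range(int(v)-14,int(v)+15)]
    hs=cv2.cvtColor(img,cv2.COLOR_BGR2HSV)[int(v)-14:int(v)+15,int(round(u))]
    ys=[i+int(v)-14 for i in range(29) if hs[i,1]<60]
    print(d,round(u,1),round(v,1),"gray rows",ys and (min(ys),max(ys),len(ys)))
hs=cv2.cvtColor(img,cv2.COLOR_BGR2HSV);print(hs[215:240:2,195:215:3,1])
E
```

```text
60 228.1 250.9 gray rows (243, 255, 13)
80 220.7 246.2 gray rows (239, 249, 11)
100 213.4 241.5 gray rows (233, 243, 11)
120 206.4 237.0 gray rows (228, 238, 11)
135 201.3 233.7 gray rows (222, 235, 14)
156 193.3 223.8 gray rows (210, 237, 22)
[[ 28 125 132 131 133 134 132]
 [  0 127 131 132 130 129 130]
 [ 10 103 128 133 132 129 132]
 [ 11  14  69 131 128 127 132]
 [ 13  11   6 100 130 131 131]
 [ 12   9  11  22 130 128 128]
 [ 57   9  10   6 110 131 131]
 [121   6  10  12  36 120 130]
 [128  47  10  11  10  42 120]
 [126 112   9  12  12  10  39]
 [121 128  49   8  11  12  11]
 [123 132 120  44  10  12  12]
 [119 130 130 122  36  10  11]]
```

>>> send_rows([
  [-0.01,0,0,0,0,0,0],
  [-0.02,0,0,0,0,0,0],
  [-0.03,0,0,0,0,0,0],
  [-0.04,0,0,0,0,0,0],
  [-0.05,0,0,0,0,0,0],
  [-0.06,0,0,0,0,0,0],
  [-0.07,0,0,0,0,0,0],
  [-0.08,0,0,0,0,0,0],
  [-0.09,0,0,0,0,0,0],
  [-0.09,0,0,0,0,0,0],
])

```text
time: 6.82
eef_pos: [0.5481, 0.2515, 0.3151]
ee_rot: [0.0, 0.999, -0.038, -0.0]
wrist_force: [0.7, 0.6, -2.8]
gripper_width: 0.0198
gripper_force: 30.0
```

```bash
python3 - <<'E'
from h import *
st();x=.52;to(x,.2923-.0785*x,.295,-.078)
E
```

```text
t 6.82 p [0.5481 0.2515 0.3151] yaw -0.0763 F [ 0.7406  0.6213 -2.7942] w 0.0198 gf 29.997962415218353
to 0.52 0.25148 0.295 -0.078 shift [-0.028   0.0022  0.0202] turn [0.0002 0.0009 0.0017]
```

>>> send_rows([
  [0,0.001,0.008,0,0,0,0],
  [0,0.001,0.014,0,0,0,0],
  [0,0.001,0.018,0,0,0,0],
  [0,0.001,0.0205,0,0,0,0],
  [0,0.001,0.0205,0,0,0,0],
  [0,0.001,0.0205,0,0,0,0],
])

```text
time: 7.32
eef_pos: [0.5506, 0.2494, 0.2946]
ee_rot: [0.0, 0.999, -0.039, -0.0]
wrist_force: [-0.2, -0.9, 1.1]
gripper_width: 0.0198
gripper_force: 30.0
```

```bash
python3 -c "
from h import *
st();st();p=pose()[0];print(manip.read_state()['moment'],(p[0]-.446)/.997)"
```

```text
t 7.32 p [0.5506 0.2494 0.2946] yaw -0.0788 F [-0.1783 -0.8924  1.0926] w 0.0198 gf 29.998320043087006
t 7.32 p [0.5506 0.2494 0.2946] yaw -0.0788 F [-0.1783 -0.8924  1.0926] w 0.0198 gf 29.998320043087006
[-0.4011  0.1798 -0.0071] 0.10493475340967101
```

>>> send_rows([
  [-0.005,0,-0.001,0,0,0,0],
  [-0.012,0,-0.001,0,0,0,0],
  [-0.019,0,-0.001,0,0,0,0],
  [-0.026,0,-0.001,0,0,0,0],
  [-0.033,0,-0.001,0,0,0,0],
  [-0.035,0,-0.001,0,0,0,0],
  [-0.035,0,-0.001,0,0,0,0],
])

```text
time: 7.9
eef_pos: [0.5143, 0.2528, 0.2956]
ee_rot: [0.0, 0.999, -0.039, -0.0]
wrist_force: [-0.2, -0.8, -1.1]
gripper_width: 0.0197
gripper_force: 30.0
```

```bash
python3 - <<'E'
from h import *
st();p=pose()[0];print("d",(p[0]-.446)/.997)
s=cam("side");t=cam("top")
print("side orange",blobs(s["color"],"orange",20),"blue",blobs(s["color"],"blue",20))
cv2.imwrite("pics/s5.png",cv2.resize(s['color'][190:330,190:330],None,fx=4,fy=4))
# predicted plate front-left/right lower corners for several front distances
a=-.0785;ex=np.array([np.cos(a),np.sin(a),0]);ey=np.array([-np.sin(a),np.cos(a),0]);o=np.array([.446,.2925-.0785*.446,0])
for d in(.020,.026,.032,.038):
    print(d,[np.round(proj(s,o+ex*d+ey*sy*.029+[0,0,.1915+sz*.026]),1).tolist() for sy in(1,-1) for sz in(1,-1)])
E
```

```text
t 7.9 p [0.5143 0.2528 0.2956] yaw -0.0771 F [-0.1723 -0.8016 -1.115 ] w 0.0197 gf 29.99811977148056
d 0.06850810953446854
side orange [([244, 246, 10, 11, 65], [249.8, 251.3]), ([231, 257, 14, 24, 161], [236.5, 268.0])] blue [([224, 224, 10, 25, 166], [228.1, 235.8]), ([167, 227, 25, 21, 219], [177.5, 238.6]), ([227, 274, 9, 17, 81], [230.5, 283.3])]
0.02 [[232.9, 260.0], [234.7, 279.0], [254.2, 241.5], [255.0, 260.4]]
0.026 [[230.4, 258.4], [232.3, 277.4], [251.8, 240.1], [252.7, 258.9]]
0.032 [[227.9, 256.8], [230.0, 275.8], [249.4, 238.6], [250.4, 257.5]]
0.038 [[225.5, 255.2], [227.7, 274.2], [247.0, 237.2], [248.1, 256.1]]
```

View pics/s5.png

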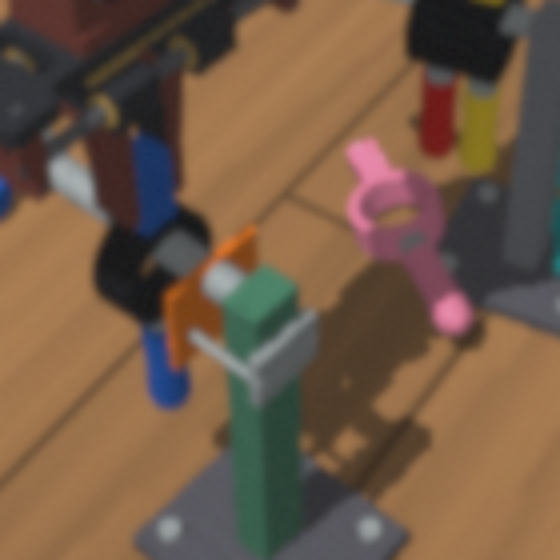

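The crop shows the blue ring (155,260) clearly in front of the orange plate (210,290), some 25–30 mm to go.

>>> send_rows([
  [-0.005,0,0,0,0,0,0],
  [-0.011,0,0,0,0,0,0],
  [-0.017,0,0,0,0,0,0],
  [-0.022,0,0,0,0,0,0],
  [-0.022,0,0,0,0,0,0],
  [-0.022,0,0,0,0,0,0],
])

```text
time: 8.5
eef_pos: [0.4927, 0.2544, 0.2955]
ee_rot: [0.0, 0.999, -0.039, -0.0]
wrist_force: [-1.3, 0.7, -0.1]
gripper_width: 0.0196
gripper_force: 30.0
```

>>> send_rows([
  [-0.002,0,0,0,0,0,0],
  [-0.004,0,0,0,0,0,0],
  [-0.004,0,0,0,0,0,0],
  [-0.004,0,0,0,0,0,0],
])

```text
time: 8.83
eef_pos: [0.49, 0.2545, 0.2956]
ee_rot: [-0.0, 0.999, -0.039, 0.001]
wrist_force: [2.4, 1.1, -2.1]
gripper_width: 0.0201
gripper_force: 30.0
```

```bash
python3 -c "
from h import *
st()"
```

```text
t 8.83 p [0.49   0.2545 0.2956] yaw -0.0787 F [ 2.3924  1.1046 -2.0549] w 0.0201 gf 30.00041127204895
```

>>> send_rows([
  [-0.001,0,0,0,0,0,0],
  [-0.002,0,0,0,0,0,0],
  [-0.002,0,0,0,0,0,0],
])

```text
time: 9.08
eef_pos: [0.4883, 0.2546, 0.2957]
ee_rot: [-0.0, 0.999, -0.039, 0.001]
wrist_force: [5.9, 0.0, -2.8]
gripper_width: 0.0199
gripper_force: 30.0
```

>>> send_rows([
  [-0.001,0,0,0,0,0,0],
  [-0.002,0,0,0,0,0,0],
  [-0.002,0,0,0,0,0,0],
])

```text
time: 9.33
eef_pos: [0.4866, 0.2547, 0.2958]
ee_rot: [-0.0, 0.999, -0.039, 0.001]
wrist_force: [5.8, 0.3, -3.9]
gripper_width: 0.0202
gripper_force: 30.0
```

>>> send_rows([
  [0,0,0,0,0,0,0],
  [0,0,0,0,0,0,0],
  [0,0,0,0,0,0,0],
  [0,0,0,0,0,0,0],
  [0,0,0,0,0,0,0],
  [0,0,0,0,0,0,0],
])

```text
time: 9.83
eef_pos: [0.4867, 0.2546, 0.2958]
ee_rot: [-0.0, 0.999, -0.04, 0.001]
wrist_force: [6.0, 0.7, -3.7]
gripper_width: 0.0198
gripper_force: 30.0
```

>>> send_rows([
  [0.002,0,0,0,0,0,0],
  [0.004,0,0.001,0,0,0,0],
  [0.006,0,0.001,0,0,0,0],
  [0.006,0,0.001,0,0,0,0],
])

```text
time: 10.17
eef_pos: [0.4907, 0.2547, 0.295]
ee_rot: [0.0, 0.999, -0.039, -0.001]
wrist_force: [-2.0, -1.1, 6.6]
gripper_width: 0.0201
gripper_force: 30.0
```

>>> send_rows([
  [0,0,0,0,0,0,0.5],
  [0,0,0,0,0,0,0.5],
  [0,0,0,0,0,0,0.5],
  [0,0,0,0,0,0,0.5],
  [0,0,-0.02,0,0,0,0.5],
  [0,0,-0.05,0,0,0,0.5],
  [0,0,-0.08,0,0,0,0.5],
  [0,0,-0.1,0,0,0,0.5],
  [0,0,-0.1,0,0,0,0.5],
])

```text
time: 10.92
eef_pos: [0.4925, 0.2556, 0.3991]
ee_rot: [-0.002, 0.999, -0.039, 0.003]
wrist_force: [0.4, -0.4, 0.5]
gripper_width: 0.0439
gripper_force: 0.0
```

```bash
python3 - <<'E'
from h import *
st();s=cam("side");w=cam("wrist")
print("side blue",blobs(s["color"],"blue",20),"orange",blobs(s["color"],"orange",20))
print("wrist blue",[(b,onz(w,*b[1],.248)) for b in blobs(w["color"],"blue",50)])
to(.4923,.0132,.40,.12);to(.4923,.0132,.294,.12)
E
```

```text
t 10.92 p [0.4925 0.2556 0.3991] yaw -0.0782 F [ 0.4066 -0.4307  0.5101] w 0.0439 gf 0.0
side blue [([167, 227, 25, 21, 274], [179.1, 236.9]), ([228, 231, 15, 24, 250], [234.6, 242.7]), ([236, 280, 9, 15, 103], [239.9, 287.3])] orange [([231, 247, 23, 34, 263], [239.7, 262.9])]
wrist blue [(([242, 197, 6, 21, 93], [244.1, 207.5]), array([0.4894, 0.2621, 0.248 ]))]
to 0.4923 0.0132 0.4 0.12 shift [ 0.0197  0.2405 -0.0053] turn [-0.0004 -0.0009 -0.1982]
to 0.4923 0.0132 0.294 0.12 shift [0.0196 0.2405 0.1007] turn [-0.0004 -0.0009 -0.1982]
```

>>> send_rows([
  [0.002,0.025,-0.005,0,0,-0.02,0.55],
  [0.004,0.055,-0.005,0,0,-0.05,0.55],
  [0.006,0.085,-0.005,0,0,-0.08,0.55],
  [0.008,0.115,-0.005,0,0,-0.1,0.55],
  [0.01,0.145,-0.005,0,0,-0.12,0.55],
  [0.012,0.175,-0.005,0,0,-0.15,0.55],
  [0.016,0.205,-0.005,0,0,-0.18,0.55],
  [0.02,0.23,-0.005,0,0,-0.198,0.55],
  [0.02,0.241,-0.005,0,0,-0.198,0.55],
  [0.02,0.241,-0.005,0,0,-0.198,0.55],
  [0.02,0.241,-0.005,0,0,-0.198,0.55],
])

```text
time: 11.93
eef_pos: [0.4921, 0.0133, 0.3986]
ee_rot: [-0.0, 0.998, 0.06, -0.001]
wrist_force: [0.8, 0.4, 0.7]
gripper_width: 0.0483
gripper_force: 0.0
```

```bash
python3 - <<'E'
from h import *
st();w=cam("wrist");s=cam("side")
for k in("red","yellow"):print("wrist",k,[(b,onz(w,*b[1],.248)) for b in blobs(w["color"],k,100)])
for k in("red","yellow"):print("side",k,blobs(s["color"],k,30))
to(.4925,.0125,.294,.12)
E
```

```text
t 11.93 p [0.4921 0.0133 0.3986] yaw 0.1192 F [0.824  0.4014 0.729 ] w 0.0483 gf 0.0
wrist red [(([364, 0, 41, 20, 474], [384.4, 6.6]), array([ 0.6496, -0.0627,  0.248 ])), (([245, 182, 23, 32, 565], [256.8, 200.1]), array([0.4946, 0.0091, 0.248 ])), (([414, 207, 20, 18, 200], [424.3, 216.8]), array([ 0.4967, -0.1392,  0.248 ]))]
wrist yellow [(([394, 195, 25, 22, 312], [406.3, 206.3]), array([ 0.5044, -0.1207,  0.248 ])), (([246, 215, 22, 27, 586], [256.5, 228.0]), array([0.4684, 0.0061, 0.248 ]))]
side red [([297, 167, 10, 21, 170], [301.2, 176.9]), ([218, 168, 47, 30, 843], [240.2, 181.5]), ([354, 175, 6, 10, 40], [356.6, 178.8]), ([295, 212, 8, 17, 125], [298.6, 220.0])]
side yellow [([307, 170, 12, 21, 192], [312.5, 180.3]), ([347, 176, 6, 11, 51], [349.6, 181.0]), ([305, 214, 9, 19, 147], [309.1, 223.2])]
to 0.4925 0.0125 0.294 0.12 shift [-0.0001  0.0022  0.1051] turn [-0.0008  0.0006  0.0023]
```

>>> send_rows([
  [0.001,0.001,0.03,0,0,0,0.55],
  [0.001,0.001,0.06,0,0,0,0.55],
  [0.001,0.001,0.085,0,0,0,0.55],
  [0.001,0.001,0.1,0,0,0,0.55],
  [0.001,0.001,0.105,0,0,0,0.55],
  [0.001,0.001,0.105,0,0,0,0.55],
  [0.001,0.001,0.105,0,0,0,0],
  [0.001,0.001,0.105,0,0,0,0],
  [0.001,0.001,0.105,0,0,0,0],
  [0.001,0.001,0.105,0,0,0,0],
  [0.001,0.001,0.105,0,0,0,0],
  [0.001,0.001,0.105,0,0,0,0],
])

```text
time: 13.03
eef_pos: [0.4941, 0.0115, 0.2951]
ee_rot: [0.0, 0.998, 0.06, 0.001]
wrist_force: [-0.9, -1.3, 2.6]
gripper_width: 0.0199
gripper_force: 30.0
```

>>> send_rows([
  [0,0,-0.007,0,0,0,0],
  [0,0,-0.014,0,0,0,0],
  [0,0,-0.02,0,0,0,0],
  [0,0,-0.02,0,0,0,0],
  [0.01,0,-0.02,0,0,0,0],
  [0.02,0,-0.02,0,0,0,0],
  [0.03,0,-0.02,0,0,0,0],
  [0.04,0,-0.02,0,0,0,0],
  [0.05,0,-0.02,0,0,0,0],
  [0.06,0,-0.02,0,0,0,0],
  [0.06,0,-0.02,0,0,0,0],
])

```text
time: 13.95
eef_pos: [0.5553, 0.0193, 0.3142]
ee_rot: [-0.0, 0.998, 0.06, 0.0]
wrist_force: [0.7, 1.0, -1.6]
gripper_width: 0.0199
gripper_force: 30.0
```

```bash
python3 - <<'E'
from h import *
st();st();s=cam("side")
for k in("red","yellow"):print("side",k,blobs(s["color"],k,30))
to(.628,.028,.314,.12)
E
```

```text
t 13.95 p [0.5553 0.0193 0.3142] yaw 0.12 F [ 0.6716  0.9891 -1.6288] w 0.0199 gf 29.985233545303345
t 13.95 p [0.5553 0.0193 0.3142] yaw 0.12 F [ 0.6716  0.9891 -1.6288] w 0.0199 gf 29.985233545303345
side red [([277, 155, 5, 18, 63], [279.4, 163.2]), ([218, 168, 47, 30, 841], [240.3, 181.5]), ([354, 175, 6, 10, 39], [356.6, 178.9]), ([273, 198, 8, 18, 121], [276.1, 207.0])]
side yellow [([307, 169, 12, 22, 203], [312.6, 179.7]), ([347, 176, 6, 11, 53], [349.6, 181.0]), ([304, 214, 10, 19, 152], [308.9, 222.9])]
to 0.628 0.028 0.314 0.12 shift [0.0743 0.     0.    ] turn [-0.0004  0.0003 -0.0001]
```

Red came off with yellow still in place; continue off the lip and over to the spare bar's front.

>>> send_rows([
  [0.01,0,0,0,0,0,0],
  [0.02,0,0,0,0,0,0],
  [0.03,0,0,0,0,0,0],
  [0.04,0,0,0,0,0,0],
  [0.055,0,0,0,0,0,0],
  [0.07,0,0,0,0,0,0],
  [0.074,0,0,0,0,0,0],
  [0.074,0,0,0,0,0,0],
])

```text
time: 14.67
eef_pos: [0.6277, 0.028, 0.3141]
ee_rot: [-0.0, 0.998, 0.06, -0.0]
wrist_force: [-0.6, -0.3, -2.0]
gripper_width: 0.0198
gripper_force: 30.0
```

```bash
python3 - <<'E'
from h import *
st();x=.641;to(x,.2926-.0785*x,.315,-.078)
E
```

```text
t 14.67 p [0.6277 0.028  0.3141] yaw 0.1199 F [-0.5658 -0.3197 -1.9579] w 0.0198 gf 29.985081553459167
to 0.641 0.24228150000000004 0.315 -0.078 shift [ 0.0388 -0.2112 -0.0009] turn [-0.0004  0.0001  0.1979]
```

>>> send_rows([
  [0.02,-0.01,-0.001,0,0,0.02,0],
  [0.03,-0.035,-0.001,0,0,0.04,0],
  [0.039,-0.065,-0.001,0,0,0.07,0],
  [0.039,-0.095,-0.001,0,0,0.1,0],
  [0.039,-0.125,-0.001,0,0,0.13,0],
  [0.039,-0.155,-0.001,0,0,0.16,0],
  [0.039,-0.185,-0.001,0,0,0.19,0],
  [0.039,-0.205,-0.001,0,0,0.198,0],
  [0.039,-0.211,-0.001,0,0,0.198,0],
  [0.039,-0.211,-0.001,0,0,0.198,0],
  [0.039,-0.211,-0.001,0,0,0.198,0],
])

```text
time: 15.58
eef_pos: [0.6402, 0.2405, 0.3153]
ee_rot: [0.001, 0.999, -0.039, -0.0]
wrist_force: [0.0, -0.3, -2.3]
gripper_width: 0.0194
gripper_force: 30.0
```

>>> send_rows([
  [-0.01,0,0,0,0,0,0],
  [-0.02,0,0,0,0,0,0],
  [-0.03,0,0,0,0,0,0],
  [-0.04,0,0,0,0,0,0],
  [-0.05,0,0,0,0,0,0],
  [-0.06,0,0,0,0,0,0],
  [-0.07,0,0,0,0,0,0],
  [-0.08,0,0,0,0,0,0],
  [-0.09,0,0,0,0,0,0],
  [-0.09,0,0,0,0,0,0],
  [-0.09,0,0.01,0,0,0,0],
  [-0.09,0,0.017,0,0,0,0],
  [-0.09,0,0.0195,0,0,0,0],
  [-0.09,0,0.0195,0,0,0,0],
])

```text
time: 16.75
eef_pos: [0.5506, 0.2484, 0.2949]
ee_rot: [0.001, 0.999, -0.039, -0.001]
wrist_force: [-0.1, -1.4, -0.9]
gripper_width: 0.0196
gripper_force: 30.0
```

```bash
python3 - <<'E'
from h import *
st()
s=cam("side");print("blue",blobs(s["color"],"blue",20),"red",blobs(s["color"],"red",20),"or",blobs(s["color"],"orange",20))
E
```

```text
t 16.75 p [0.5506 0.2484 0.2949] yaw -0.0788 F [-0.0652 -1.4163 -0.9243] w 0.0196 gf 29.996591806411743
blue [([167, 227, 25, 21, 251], [178.7, 237.6]), ([226, 231, 17, 24, 279], [234.1, 242.3]), ([236, 280, 9, 15, 113], [240.0, 287.4])] red [([233, 168, 32, 29, 316], [250.8, 182.5]), ([354, 174, 7, 10, 46], [356.8, 178.1]), ([228, 178, 9, 7, 44], [231.6, 180.8]), ([210, 216, 11, 24, 192], [215.0, 227.2]), ([214, 265, 12, 18, 142], [219.5, 273.7])] or [([230, 246, 24, 36, 272], [239.8, 262.6])]
```

>>> send_rows([
  [-0.006,0,0,0,0,0,0],
  [-0.012,0,0,0,0,0,0],
  [-0.018,0,0,0,0,0,0],
  [-0.024,0,0,0,0,0,0],
  [-0.028,0,0,0,0,0,0],
  [-0.028,0,0,0,0,0,0],
])

```text
time: 17.3
eef_pos: [0.5214, 0.2515, 0.2961]
ee_rot: [-0.0, 0.999, -0.039, -0.0]
wrist_force: [0.2, 0.0, -2.3]
gripper_width: 0.0199
gripper_force: 30.0
```

>>> send_rows([
  [-0.002,0,0,0,0,0,0],
  [-0.004,0,0,0,0,0,0],
  [-0.005,0,0,0,0,0,0],
  [-0.005,0,0,0,0,0,0],
])

```text
time: 17.63
eef_pos: [0.5181, 0.2515, 0.2962]
ee_rot: [-0.0, 0.999, -0.039, 0.001]
wrist_force: [2.0, 1.0, -2.5]
gripper_width: 0.0198
gripper_force: 30.0
```

>>> send_rows([
  [-0.001,0,0,0,0,0,0],
  [-0.002,0,0,0,0,0,0],
  [-0.002,0,0,0,0,0,0],
  [-0.002,0,0,0,0,0,0],
])

```text
time: 17.97
eef_pos: [0.5164, 0.2516, 0.2963]
ee_rot: [-0.0, 0.999, -0.039, 0.001]
wrist_force: [6.2, -0.0, -3.2]
gripper_width: 0.0198
gripper_force: 30.0
```

>>> send_rows([
  [-0.001,0,0,0,0,0,0],
  [-0.0015,0,0,0,0,0,0],
  [-0.0015,0,0,0,0,0,0],
  [-0.0015,0,0,0,0,0,0],
  [-0.0015,0,0,0,0,0,0],
  [-0.0015,0,0,0,0,0,0],
  [-0.0015,0,0,0,0,0,0],
  [-0.0015,0,0,0,0,0,0],
])

```text
time: 18.63
eef_pos: [0.5153, 0.2516, 0.2964]
ee_rot: [-0.0, 0.999, -0.04, 0.001]
wrist_force: [5.5, -0.4, -3.7]
gripper_width: 0.0195
gripper_force: 30.0
```

```bash
python3 - <<'E'
from h import *
st()
s=cam("side");cv2.imwrite("pics/s6.png",cv2.resize(s['color'][190:330,160:330],None,fx=4,fy=4))
E
```

```text
t 18.63 p [0.5153 0.2516 0.2964] yaw -0.0791 F [ 5.5077 -0.4299 -3.6753] w 0.0195 gf 30.010001063346863
```

View pics/s6.png

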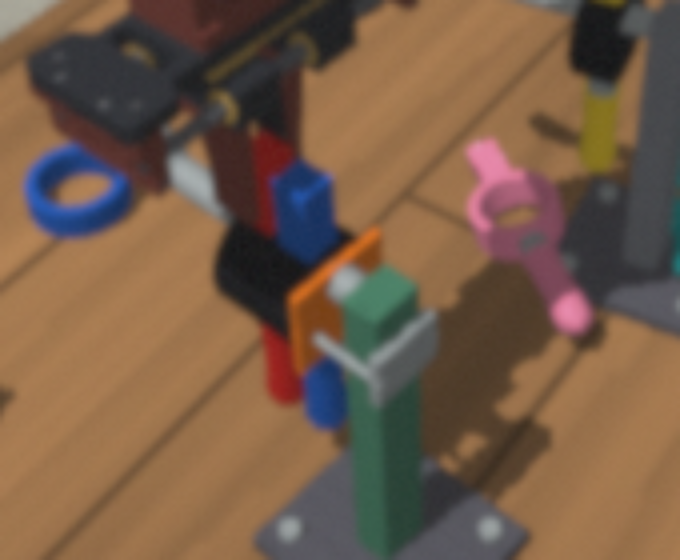

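The crop shows red held against blue, blue's ring against the orange plate (335,300): stacked as wanted. A little more press, then back off and release.

>>> send_rows([
  [-0.001,0,0,0,0,0,0],
  [-0.0015,0,0,0,0,0,0],
  [-0.0015,0,0,0,0,0,0],
  [-0.0015,0,0,0,0,0,0],
  [-0.0015,0,0,0,0,0,0],
  [-0.0015,0,0,0,0,0,0],
])

```text
time: 19.18
eef_pos: [0.5141, 0.2515, 0.2965]
ee_rot: [-0.0, 0.999, -0.04, 0.002]
wrist_force: [6.9, 0.6, -3.6]
gripper_width: 0.02
gripper_force: 30.0
```

>>> send_rows([
  [0.002,0,0,0,0,0,0],
  [0.004,0,0.001,0,0,0,0],
  [0.006,0,0.001,0,0,0,0],
  [0.006,0,0.001,0,0,0,0],
])

```text
time: 19.52
eef_pos: [0.518, 0.2514, 0.295]
ee_rot: [0.0, 0.999, -0.039, -0.001]
wrist_force: [-0.8, -1.5, 3.1]
gripper_width: 0.0201
gripper_force: 30.0
```

>>> send_rows([
  [0,0,0,0,0,0,0.5],
  [0,0,0,0,0,0,0.5],
  [0,0,0,0,0,0,0.5],
  [0,0,0,0,0,0,0.5],
  [0,0,-0.02,0,0,0,0.5],
  [0,0,-0.05,0,0,0,0.5],
  [0,0,-0.08,0,0,0,0.5],
  [0,0,-0.1,0,0,0,0.5],
  [0,0,-0.1,0,0,0,0.5],
])

```text
time: 20.27
eef_pos: [0.5198, 0.2525, 0.3999]
ee_rot: [-0.002, 0.999, -0.039, 0.003]
wrist_force: [0.4, 0.1, -0.2]
gripper_width: 0.0441
gripper_force: 0.0
```

```bash
python3 - <<'E'
from h import *
st()
s=cam("side");print("blue",blobs(s["color"],"blue",20),"red",blobs(s["color"],"red",20),"or",blobs(s["color"],"orange",20))
to(.466,.009,.40,.12)
E
```

```text
t 20.27 p [0.5198 0.2525 0.3999] yaw -0.0781 F [ 0.364   0.0725 -0.1783] w 0.0441 gf 0.0
blue [([167, 227, 25, 21, 272], [179.1, 236.9]), ([228, 232, 16, 23, 262], [235.0, 243.0]), ([236, 280, 10, 16, 106], [240.5, 287.6])] red [([218, 168, 46, 30, 698], [242.8, 181.7]), ([354, 174, 7, 10, 47], [356.7, 178.1]), ([217, 224, 14, 24, 183], [222.9, 234.2]), ([226, 272, 8, 17, 85], [229.5, 280.5])] or [([231, 246, 23, 37, 278], [239.8, 263.7])]
to 0.466 0.009 0.4 0.12 shift [-0.034   0.2464 -0.0034] turn [-0.0022 -0.0042 -0.1981]
```

Both hang. Now to yellow.

>>> send_rows([
  [-0.002,0.025,-0.003,0,0,-0.02,0.55],
  [-0.006,0.055,-0.003,0,0,-0.05,0.55],
  [-0.01,0.085,-0.003,0,0,-0.08,0.55],
  [-0.014,0.115,-0.003,0,0,-0.1,0.55],
  [-0.018,0.145,-0.003,0,0,-0.12,0.55],
  [-0.022,0.175,-0.003,0,0,-0.15,0.55],
  [-0.028,0.205,-0.003,0,0,-0.18,0.55],
  [-0.034,0.235,-0.003,0,0,-0.198,0.55],
  [-0.034,0.246,-0.003,0,0,-0.198,0.55],
  [-0.034,0.246,-0.003,0,0,-0.198,0.55],
  [-0.034,0.246,-0.003,0,0,-0.198,0.55],
])

```text
time: 21.23
eef_pos: [0.4654, 0.0092, 0.3973]
ee_rot: [-0.0, 0.998, 0.059, -0.0]
wrist_force: [1.1, 0.0, -0.4]
gripper_width: 0.0483
gripper_force: 0.0
```

```bash
python3 - <<'E'
from h import *
st();w=cam("wrist")
for k in("yellow",):print("wrist",k,[(b,onz(w,*b[1],.248)) for b in blobs(w["color"],k,100)])
to(.466,.009,.294,.12)
E
```

```text
t 21.23 p [0.4654 0.0092 0.3973] yaw 0.1188 F [ 1.1407  0.0438 -0.4316] w 0.0483 gf 0.0
wrist yellow [(([396, 178, 26, 21, 326], [409.1, 188.8]), array([ 0.4938, -0.1219,  0.248 ])), (([244, 182, 24, 34, 757], [255.2, 198.7]), array([0.4695, 0.0066, 0.248 ]))]
to 0.466 0.009 0.294 0.12 shift [0.0003 0.0013 0.1034] turn [-0.0007  0.0006  0.0009]
```

>>> send_rows([
  [0.001,0.001,0.03,0,0,0,0.55],
  [0.001,0.001,0.06,0,0,0,0.55],
  [0.001,0.001,0.085,0,0,0,0.55],
  [0.001,0.001,0.1,0,0,0,0.55],
  [0.001,0.001,0.1034,0,0,0,0.55],
  [0.001,0.001,0.1034,0,0,0,0.55],
  [0.001,0.001,0.1034,0,0,0,0],
  [0.001,0.001,0.1034,0,0,0,0],
  [0.001,0.001,0.1034,0,0,0,0],
  [0.001,0.001,0.1034,0,0,0,0],
  [0.001,0.001,0.1034,0,0,0,0],
  [0.001,0.001,0.1034,0,0,0,0],
])

```text
time: 22.28
eef_pos: [0.467, 0.0078, 0.2953]
ee_rot: [0.0, 0.998, 0.06, 0.001]
wrist_force: [0.5, -0.4, 3.2]
gripper_width: 0.0194
gripper_force: 30.0
```

>>> send_rows([
  [0,0,-0.007,0,0,0,0],
  [0,0,-0.014,0,0,0,0],
  [0,0,-0.02,0,0,0,0],
  [0,0,-0.02,0,0,0,0],
  [0.01,0,-0.02,0,0,0,0],
  [0.02,0,-0.02,0,0,0,0],
  [0.03,0,-0.02,0,0,0,0],
  [0.04,0,-0.02,0,0,0,0],
  [0.05,0,-0.02,0,0,0,0],
  [0.06,0,-0.02,0,0,0,0],
  [0.07,0,-0.02,0,0,0,0],
  [0.08,0,-0.02,0,0,0,0],
  [0.08,0,-0.02,0,0,0,0],
])

```text
time: 23.37
eef_pos: [0.548, 0.0179, 0.3144]
ee_rot: [-0.0, 0.998, 0.06, 0.001]
wrist_force: [0.2, 0.1, -2.0]
gripper_width: 0.0199
gripper_force: 30.0
```

```bash
python3 - <<'E'
from h import *
st();to(.63,.0285,.314,.12)
E
```

```text
t 23.37 p [0.548  0.0179 0.3144] yaw 0.12 F [ 0.244   0.0836 -1.9982] w 0.0199 gf 29.990058839321136
to 0.63 0.0285 0.314 0.12 shift [ 0.0827 -0.0007  0.0005] turn [-0.0003 -0.0011 -0.    ]
```

>>> send_rows([
  [0.01,0,0,0,0,0,0],
  [0.02,0,0,0,0,0,0],
  [0.03,0,0,0,0,0,0],
  [0.04,0,0,0,0,0,0],
  [0.055,0,0,0,0,0,0],
  [0.07,0,0,0,0,0,0],
  [0.083,0,0,0,0,0,0],
  [0.083,0,0,0,0,0,0],
])

```text
time: 24.03
eef_pos: [0.6309, 0.0279, 0.3143]
ee_rot: [-0.0, 0.998, 0.06, 0.001]
wrist_force: [0.3, -0.5, -2.0]
gripper_width: 0.0196
gripper_force: 30.0
```

```bash
python3 - <<'E'
from h import *
st();c=cam("top");c["color"]=np.load("top0.npz")["color"]
hs=cv2.cvtColor(c["color"],cv2.COLOR_BGR2HSV)
m=((hs[...,1]<75)).astype(np.uint8)
x0,x1,y0,y1=328,392,212,262
k=np.zeros_like(m);k[y0:y1,x0:x1]=m[y0:y1,x0:x1]
n,l,s,ce=cv2.connectedComponentsWithStats(k);i=1+np.argmax(s[1:,4]);print(s[i])
b=(l==i).astype(np.uint8)
for y in range(y0,y1):print("".join("#" if b[y,x] else "." for x in range(x0,x1)),y)
E
```

```text
t 24.03 p [0.6309 0.0279 0.3143] yaw 0.12 F [ 0.3454 -0.517  -1.9721] w 0.0196 gf 29.991725385189056
[ 335  219   52   34 1081]
................................................................ 212
................................................................ 213
................................................................ 214
................................................................ 215
................................................................ 216
................................................................ 217
................................................................ 218
...............##............................................... 219
...............######........................................... 220
............#############....................................... 221
............#################................................... 222
...........############.#########............................... 223
...........###############..#.########.......................... 224
...........#############.#.#..###########....................... 225
......
[... 1777 characters left out ...]
...... 251
..............................................#########......... 252
................................................................ 253
................................................................ 254
................................................................ 255
................................................................ 256
................................................................ 257
................................................................ 258
................................................................ 259
................................................................ 260
................................................................ 261
```

```bash
python3 - <<'E'
from h import *
c=cam("top")
a,b=[onz(c,*q,.085)[:2] for q in((349,219.5),(382,227.5))]
d,e=[onz(c,*q,.085)[:2] for q in((386.7,230),(382.9,251))]
ty=(a-b);ty/=np.linalg.norm(ty);rx=(d-e);rx/=np.linalg.norm(rx)
y1=np.arctan2(-ty[0],ty[1]);y2=np.arctan2(rx[1],rx[0]);print("yaws",y1,y2)
yaw=(2*y1+y2)/3
ex=np.array([np.cos(yaw),np.sin(yaw)]);ey=np.array([-ex[1],ex[0]])
X=(ex@a+ex@b)/2;Y=(ey@d+ey@e)/2
bay=ex*(X-.036)+ey*(Y+.036);print("yaw",yaw,"bay",bay,"pix of bay floor",proj(c,[*bay,.005]))
cen=ex*(X-.036)+ey*(Y+.0695)
print("corners base/rim px",[np.round(proj(c,[*(cen+ex*i*.036+ey*j*.0695),z]),1).tolist() for z in(0,.085) for i in(1,-1) for j in(1,-1)])
s=cam("side");print("side rim",[np.round(proj(s,[*(cen+ex*i*.036+ey*j*.0695),.085]),1).tolist() for i in(1,-1) for j in(1,-1)])
img=np.load("side0.npz")["color"];hs=cv2.cvtColor(img,cv2.COLOR_BGR2HSV);m=((hs[...,1]<60)).astype(np.uint8)
for y in range(162,214):print("".join("#" if m[y,x] else "." for x in range(328,384)),y)
E
```

```text
yaws -0.2332055367788163 -0.21981057096293907
yaw -0.22874054817352388 bay [ 0.4552 -0.3005] pix of bay floor [367.7601 238.98  ]
corners base/rim px [[339.3, 221.4], [380.1, 231.1], [334.9, 242.3], [376.0, 252.3], [343.8, 218.3], [387.1, 228.6], [339.1, 240.5], [382.8, 251.0]]
side rim [[328.9, 178.4], [357.5, 160.9], [348.8, 189.2], [377.3, 170.2]]
...............................##....################### 162
.............................######...################## 163
...........................############################# 164
..........................############################## 165
.....#...................############################### 166
.###...#.......####...################################## 167
#.......#......######################################### 168
.........#.....######################################### 169
...............######################################### 170
...............######################################### 171
..............#############....######################### 172
.........##...############.......####################### 173
..........#####
[... 1724 characters left out ...]
##....................... 202
################################........................ 203
##############################.......................... 204
######.#####################............................ 205
#####....##################............................. 206
#####.....###############............................... 207
#####.......############................................ 208
#####........#########.................................. 209
#####..........######................................... 210
#####............###.................................... 211
#####................................................... 212
#####................................................... 213
```

```bash
python3 - <<'E'
from h import *
st();to(.61,-.22,.42,-.229);to(.455,-.302,.42,-.229)
E
```

```text
t 24.18 p [0.6282 0.0274 0.3142] yaw 0.1198 F [-0.0752 -0.01   -2.5175] w 0.0195 gf 29.99168872833252
to 0.61 -0.22 0.42 -0.229 shift [-0.0477  0.2434 -0.1057] turn [0.0001 0.001  0.3488]
to 0.455 -0.302 0.42 -0.229 shift [-0.2114  0.3063 -0.1056] turn [0.0001 0.001  0.3488]
```

>>> send_rows([
  [0,0.0,-0.03,0,0,0,0],
  [0,0.005,-0.06,0,0,0.0,0],
  [0,0.03,-0.085,0,0,0.03,0],
  [-0.005,0.06,-0.1,0,0,0.06,0],
  [-0.01,0.09,-0.106,0,0,0.1,0],
  [-0.018,0.12,-0.106,0,0,0.14,0],
  [-0.025,0.15,-0.106,0,0,0.18,0],
  [-0.033,0.18,-0.106,0,0,0.22,0],
  [-0.04,0.21,-0.106,0,0,0.26,0],
  [-0.048,0.24,-0.106,0,0,0.3,0],
  [-0.075,0.253,-0.106,0,0,0.349,0],
  [-0.1,0.263,-0.106,0,0,0.349,0],
  [-0.125,0.273,-0.106,0,0,0.349,0],
  [-0.15,0.283,-0.106,0,0,0.349,0],
  [-0.175,0.292,-0.106,0,0,0.349,0],
  [-0.195,0.3,-0.106,0,0,0.349,0],
  [-0.211,0.306,-0.106,0,0,0.349,0],
  [-0.211,0.306,-0.106,0,0,0.349,0],
  [-0.211,0.306,-0.106,0,0,0.349,0],
])

```text
time: 25.77
eef_pos: [0.4544, -0.3019, 0.421]
ee_rot: [0.0, 0.993, -0.115, 0.0]
wrist_force: [1.1, 1.3, -1.8]
gripper_width: 0.02
gripper_force: 30.0
```

```bash
python3 - <<'E'
from h import *
st();w=cam("wrist");st()
yaw=-.229;ex=np.array([np.cos(yaw),np.sin(yaw)]);ey=np.array([-ex[1],ex[0]]);cen=np.array([.4552,-.3005])+ey*.0335
print("wrist rim pred",[np.round(proj(w,[*(cen+ex*i*.036+ey*j*.0695),.085]),1).tolist() for i in(1,-1) for j in(1,-1)])
hs=cv2.cvtColor(w["color"],cv2.COLOR_BGR2HSV);m=(hs[...,1]<70).astype(np.uint8)
for y in range(100,250,5):print("".join("#" if m[y,x] else "." for x in range(100,420,4)),y)
E
```

```text
t 25.77 p [ 0.4544 -0.3019  0.421 ] yaw -0.2312 F [ 1.1394  1.2567 -1.7693] w 0.02 gf 29.999341070652008
t 25.82 p [ 0.4554 -0.3011  0.4208] yaw -0.2292 F [-0.526  -0.2748 -2.8072] w 0.0199 gf 29.999398291110992
wrist rim pred [[179.8, 135.6], [275.8, 135.3], [183.5, 183.4], [274.7, 183.1]]
...............................................................################# 100
..............................................................################## 105
.............................................................################### 110
............................................................#################### 115
...........................................................##################### 120
..........................................................###################### 125
.........................................................####################### 130
......................######################............######################## 135
.....................########################..........######################### 140
.....................#####...##############
[... 1041 characters left out ...]
################ 205
...#####........................................#................##############. 210
.....##............................................................##########... 215
........#...........................................................#######..... 220
..#####............................########..........................####....... 225
###...............................#...................................#......... 230
................................................................................ 235
................................................................................ 240
................................................................................ 245
```

>>> send_rows([
  [0,0.002,0.02,0,0,0,0],
  [0,0.002,0.04,0,0,0,0],
  [0,0.002,0.06,0,0,0,0],
  [0,0.002,0.08,0,0,0,0],
  [0,0.002,0.1,0,0,0,0],
  [0,0.002,0.115,0,0,0,0],
  [0,0.002,0.13,0,0,0,0],
  [0,0.002,0.145,0,0,0,0],
  [0,0.002,0.16,0,0,0,0],
  [0,0.002,0.172,0,0,0,0],
  [0,0.002,0.18,0,0,0,0],
  [0,0.002,0.182,0,0,0,0],
  [0,0.002,0.182,0,0,0,0],
  [0,0.002,0.182,0,0,0,0],
])

```text
time: 26.98
eef_pos: [0.4557, -0.3034, 0.2391]
ee_rot: [0.0, 0.993, -0.114, 0.0]
wrist_force: [1.1, -1.0, -2.4]
gripper_width: 0.0199
gripper_force: 30.0
```

>>> send_rows([
  [0,0,0.002,0,0,0,0],
  [0,0,0.004,0,0,0,0],
  [0,0,0.004,0,0,0,0],
  [0,0,0.004,0,0,0,0],
])

```text
time: 27.32
eef_pos: [0.455, -0.3036, 0.2347]
ee_rot: [0.0, 0.993, -0.114, 0.0]
wrist_force: [-0.0, 0.2, -2.4]
gripper_width: 0.0201
gripper_force: 30.0
```

>>> send_rows([
  [0,0,0.001,0,0,0,0],
  [0,0,0.002,0,0,0,0],
  [0,0,0.002,0,0,0,0],
])

```text
time: 27.57
eef_pos: [0.4551, -0.3037, 0.2326]
ee_rot: [0.0, 0.993, -0.114, 0.0]
wrist_force: [0.3, -0.6, -1.8]
gripper_width: 0.0198
gripper_force: 30.0
```

>>> send_rows([
  [0,0,0.001,0,0,0,0],
  [0,0,0.0015,0,0,0,0],
  [0,0,0.0015,0,0,0,0],
])

```text
time: 27.82
eef_pos: [0.4554, -0.3038, 0.2322]
ee_rot: [0.0, 0.993, -0.114, 0.001]
wrist_force: [-1.6, 0.3, 6.7]
gripper_width: 0.0199
gripper_force: 30.0
```

Floor contact felt; open gradually so it leans gently, then withdraw.

>>> send_rows([
  [0,0,-0.001,0,0,0,0],
  [0,0,-0.001,0,0,0,0.27],
  [0,0,-0.001,0,0,0,0.31],
  [0,0,-0.001,0,0,0,0.35],
  [0,0,-0.001,0,0,0,0.4],
  [0,0,-0.001,0,0,0,0.5],
  [0,0,-0.001,0,0,0,0.6],
  [0,0,-0.001,0,0,0,0.75],
  [0,0,-0.001,0,0,0,0.9],
  [0,0,-0.001,0,0,0,0.9],
  [0,0,-0.001,0,0,0,0.9],
])

```text
time: 28.73
eef_pos: [0.455, -0.3036, 0.2321]
ee_rot: [0.0, 0.993, -0.114, 0.0]
wrist_force: [-0.1, -0.4, 1.0]
gripper_width: 0.0719
gripper_force: 0.0
```

```bash
python3 - <<'E'
from h import *
st();s=cam("side");w=cam("wrist")
print("side",blobs(s["color"],"yellow",15));print("wrist",blobs(w["color"],"yellow",60))
E
```

```text
t 28.73 p [ 0.455  -0.3036  0.2321] yaw -0.2293 F [-0.0829 -0.3873  1.0302] w 0.0719 gf 0.0
side [([372, 141, 9, 14, 71], [376.0, 147.5]), ([346, 175, 8, 12, 76], [349.1, 180.3]), ([361, 175, 5, 5, 16], [362.9, 177.0])]
wrist [([244, 177, 28, 37, 557], [255.6, 192.1]), ([135, 210, 39, 38, 857], [152.8, 228.6]), ([263, 247, 50, 53, 1675], [285.3, 277.0])]
```

>>> send_rows([
  [0,0,-0.01,0,0,0,0.95],
  [0,0,-0.02,0,0,0,0.95],
  [0,0,-0.035,0,0,0,0.95],
  [0,0,-0.055,0,0,0,0.95],
  [0,0,-0.08,0,0,0,0.95],
  [0,0,-0.11,0,0,0,0.95],
  [0,0,-0.14,0,0,0,0.95],
  [0,0,-0.17,0,0,0,0.95],
  [0,0,-0.18,0,0,0,0.95],
  [0,0,-0.18,0,0,0,0.95],
  [0,0,-0.18,0,0,0,0.95],
  [0,0,-0.18,0,0,0,0.95],
])

```text
time: 29.83
eef_pos: [0.4544, -0.3032, 0.4105]
ee_rot: [-0.0, 0.993, -0.114, -0.001]
wrist_force: [-0.4, -0.5, 0.4]
gripper_width: 0.0833
gripper_force: 0.0
```

```bash
python3 - <<'E'
from h import *
st();s=cam("side");w=cam("wrist");t=cam("top")
for k in("yellow","red","blue","orange"):print("side",k,blobs(s["color"],k,20))
yb=blobs(w["color"],"yellow",60);print("wrist",yb)
print([onz(w,*b[1],z) for b in yb for z in(.05,.175)])
print("tri",[tri(ray(s,*b[1]),ray(w,*q[1])) for b in blobs(s["color"],"yellow",20) for q in yb])
E
```

```text
t 29.83 p [ 0.4544 -0.3032  0.4105] yaw -0.2292 F [-0.4218 -0.4891  0.4352] w 0.0833 gf 0.0
side yellow [([373, 143, 11, 15, 92], [378.0, 149.9]), ([346, 175, 8, 12, 75], [349.1, 180.3])]
side red [([218, 168, 47, 30, 841], [240.2, 181.5]), ([354, 174, 7, 10, 45], [356.7, 178.2]), ([217, 223, 14, 26, 197], [223.0, 233.6]), ([226, 272, 8, 17, 85], [229.5, 280.6])]
side blue [([167, 227, 25, 21, 274], [179.1, 236.9]), ([228, 231, 16, 24, 272], [235.0, 242.6]), ([236, 280, 10, 15, 105], [240.6, 287.6])]
side orange [([231, 246, 23, 37, 279], [239.8, 263.5])]
wrist [([248, 149, 15, 20, 183], [254.1, 156.9]), ([186, 164, 18, 20, 255], [194.5, 173.5]), ([257, 180, 28, 35, 542], [270.0, 197.5])]
[array([ 0.4529, -0.3058,  0.05  ]), array([ 0.4766, -0.3107,  0.175 ]), array([ 0.4484, -0.2071,  0.05  ]), array([ 0.4734, -0.24  ,  0.175 ]), array([ 0.3814, -0.316 ,  0.05  ]), array([ 0.4254, -0.318 ,  0.175 ])]
tri [(array([ 0.4467, -0.3183,  0.1482]), [np.float64(0.02600157679271007), np.float64(0.026001576792710136)]), (array([ 0.4403, -0.253 ,  0.1852]), [np.float64(0.036382713773492434), np.float64(0.03638271377349229)]), (array([ 0.4198, -0.3176,  0.1582]), [np.float64(0.0003024802508193359), np.float64(0.00030248025081938733)]), (array([ 0.4666, -0.2989,  0.0437]), [np.float64(0.01613280975644255), np.float64(0.01613280975644281)]), (array([ 0.4567, -0.219 ,  0.0945]), [np.float64(0.0005732130282249592), np.float64(0.0005732130282248616)]), (array([ 0.4335, -0.293 ,  0.0714]), [np.float64(0.04820517354694247), np.float64(0.048205173546942544)])]
```

>>> send_rows([
  [0,0,-0.02,0,0,0,0.95],
  [0,0,-0.03,0,0,0,0.95],
  [0,0,-0.03,0,0,0,0.95],
  [0,0,-0.03,0,0,0,0.95],
  [0,0,-0.03,0,0,0,0.95],
  [0,0,-0.03,0,0,0,0.95],
])

```text
time: 30.48
eef_pos: [0.4548, -0.3034, 0.4411]
ee_rot: [-0.0, 0.993, -0.114, -0.001]
wrist_force: [0.6, -0.4, -0.5]
gripper_width: 0.0832
gripper_force: 0.0
```

```bash
python3 - <<'E'
from h import *
st();s=cam("side");print(blobs(s["color"],"yellow",20));print(manip.finish_job())
E
```

```text
t 30.48 p [ 0.4548 -0.3034  0.4411] yaw -0.2292 F [ 0.5564 -0.3869 -0.5348] w 0.0832 gf 0.0
[([373, 143, 11, 15, 92], [378.0, 149.9]), ([346, 175, 8, 12, 75], [349.1, 180.3])]
the job is handed in; nothing more can be done
None
```

Job handed in at 30.5 s: blue, then red, hang on the green hook, each pressed gently (about 6–7 N) against the sprung stop, and yellow stands grip-down in the empty bay, leaning about 15° and steady; the pink and turquoise look-alikes toppled during my first approach, with no contact force felt and the arm not near them as far as I could tell.

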